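# Seal a bottle: index the carousel, load it, press the hooded pedal

### The arm

A 7-joint arm with a two-finger parallel gripper is mounted at the origin on a cart in front of the work surface, level with it; the furniture and walls round the work are solid. World frame = base frame: x ahead of the robot, y to its left, z up, the work surface at z = 0. Lengths are in m, angles in degrees, forces in N, time in s.
With the tool pointing down it reaches from about 0.425 to 0.875 m from the base axis. Payload 8.4 kg.
Tool frame: the origin (TCP) lies at the very end of the fingers, on their centre line; the grasp point (between the pads) lies 19 mm behind it (bot.tcp_to_grasp is the distance from the TCP to the grasp point, in m); z points along the fingers, y is the line along which they close (so a half turn about z gives the same grasp; the last joint's range is limited). The gripper opens to 85 mm and grips with 20 to 120 N. Pads are 22 mm wide; open, the fingers measure 114 mm over their backs; the gripper's body (76 mm by 85 mm) begins 54 mm behind the grasp point. The pads swing forward as they close: fully open they stand 13 mm farther back than shut.
Start: joints at [-78.679, 19.091, 2.286, 83.961, -0.768, 76.965, -3.352], TCP at [0.19, 0.622, 0.231] pointing down, gripper open.
Joint ranges: [-147.57, 147.57], [-21.85, 119.76], [-74.77, 79.35], [14.55, 137.4], [-85.83, 265.84], [4.83, 119.75], [-152.11, 152.11]. Speed limits (degrees/s): [127.2, 127.2, 159.86, 159.86, 180, 180, 180].

### API

Orientations are given as a 3x3 rotation matrix whose columns are the frame's x, y, z axes.
In Python, from workcell import bot gives the robot as it stands.
- The arm moves only by the tool carry_out, never from a script. Its argument "commands" is text: rows parted by semicolons, each of 7 numbers parted by spaces: the shift along the world's x, y, z scaled (see below), then the turn, a rotation vector about the world's x, y, z scaled (see below), then the finger opening in mm, from 0 to 85.4. A call has 1 to 20 rows; each row shifts and turns the commanded pose from where the row before left it; what a row does not reach is not made up. The controller multiplies each number of a shift by 0.6 m and each number of a turn by 180 degrees. A row lasts 1/8 s, in which the tool goes at most 62.5 mm and 10.7 degrees, less where a joint would pass 70% of its speed; a pose out of reach is approached as far as the arm can. A call with a number of a shift or a turn outside -1 to 1 is refused whole. A call with a gripper value outside its range is refused whole. The fingers move at their own pace and stop on an object; "force" is the grip in N (left out, the last holds). Time passes only in rows, so rows that do not move let the fingers close. It gives the time, the measured TCP pose, the force, the opening and the grip force at its end, in the units of the state.
- bot.get_obs(): the state, without advancing time (a new reading comes with each control period).
- bot.get_image(name): name is "scene" or "top" or "wrist"; returns (picture, depth): 400x640x3 uint8, red, green, blue; 400x640 float32, m along the optical axis (not along the pixel's ray), 0 where there is no reading.
- bot.calibration(name): a dict with "fx", "fy", "cx", "cy" (pixels), "D" ([k1, k2, p1, p2, k3] as OpenCV has them; the pictures are not rectified), "rvec" (rotation vector, rad) and "tvec" (3), from world to camera coordinates, as OpenCV has them. Camera axes: x right, y down, z forward; pixel columns grow to the right and rows downward; lengths in m; the calibration is good to about 2 mm. A picture is of the moment at which its call begins: read the wrist's pose just before it. calibration takes no time and is no camera call; for the wrist camera it gives the pose at the moment of the call.
- bot.finish_job(): hands the job in; it is judged then, once.
The state is a dict: "time_s": time; "joint_pos": joint angles; "joint_velocities": joint speeds; "tau": joint torques, N m; "position": TCP position; "tool_rot": TCP orientation; "wrist_force": force on the tool from outside, world axes, zero at the start; "torque": the same for the moment, N m; "grip_width": finger opening in m; "finger_force": force on a finger pad.
Only numpy, scipy, OpenCV 4.12 (cv2) and the standard library are available. Lean on these libraries where they do the work, as an engineer would, in place of code of your own. Each camera call takes 0.05 s, during which the arm holds its last target. There are 200 camera calls.

### The job

Seal the larger reagent bottle in the bench cap sealer: first turn the carousel by its bar grip until the widest slot faces the sealing arm, in line with the column, then stand the bottle upright in that slot and let go of it. Only then reach under the hood, push the pedal all the way down to its stop, hold it there for a second so that the arm swings its bell over the cap, and let the pedal come all the way up again. Leave the two tubes and the small bottle standing where they are.

Things in the scene. Friction and masses are not known exactly. Their poses are not given: they have to be found in the camera images.
- sealer: Bench cap sealer, fixed: white round base (radius 112 mm, 14 mm high) with a tongue to the back that carries a column (80 mm wide, its centre 180 mm behind the carousel's axis, 140 mm high). Origin: on the bench under the carousel's axis; +x points from the axis to the column, z up.
- load_point (a point): The loading point, fixed: the place 65 mm from the carousel's axis towards the column, at the height of the carousel's top face (32 mm above the bench), where the bell comes down. Axes as sealer.
- carousel (a joint): Turn of the aluminium carousel disc (radius 104 mm, top face 32 mm above the bench) about its upright axis, rad, counter-clockwise from above positive; 0 = the widest slot is exactly at the loading point. Range -3.3 to 3.3, plain friction 0.12 N m, stays where it is left.
- bar_grip (a point): Grip point of the black bar in the middle of the carousel, on its axis, 67 mm above the bench. The bar is 50 mm long along this point's x axis (which points at the widest slot), 14 mm thick along its y axis, from 47 to 79 mm above the bench; below it a hub of radius 20 mm. Turning the bar turns the carousel. The slots' rims are 43 mm above the bench.
- wide_slot (a point): Centre of the floor of the widest slot (32 mm above the bench), 65 mm from the carousel's axis; it turns with the carousel. A round rim of 66 mm inner and 74 mm outer diameter, 11 mm high, open at the top. The other three slots, 90 degrees apart, are narrower (inner diameters 38, 47 and 29 mm) and do not take the bottle.
- bottle: The larger reagent bottle, loose: 56 mm diameter, 106 mm high, blue cap about 36 mm across; its wall is straight up to 70 mm, then slopes in, so grip it across the wall 50 to 70 mm up. About 0.19 kg. Origin: centre of its underside, z up. The two tubes stand 58 mm from its axis on its +x and -x sides: only its y sides leave room for fingers.
- tube_near: Bystander: a loose standing centrifuge tube, 34 mm diameter, 114 mm high, on the bottle's -x side. Origin: centre of its underside.
- tube_far: Bystander: a loose standing centrifuge tube like the other, on the bottle's +x side. Origin: centre of its underside.
- small_bottle: Bystander: a loose smaller brown reagent bottle, 43 mm diameter, 83 mm high, beside the front of the pedal hood. Origin: centre of its underside.
- pedal_unit: Hooded pedal, fixed: floor plate 130 mm deep (x) and 110 wide (y), on it a grey hood 116 mm high, open only at its front, which faces -x; walls and roof 6 mm (roof underside at 110 mm). The roof's front edge is 50 mm in front of the origin, 6 mm beyond the pedal's edge: a tool gets in only tilted 35 to 45 degrees. Origin: on the bench, mid floor plate; +x points to the back wall.
- pedal_pad (a point): The point to press: on the top face of the steel pedal plate, 10 mm behind its free front edge, mid-width; it moves with the plate (84 mm wide, 94 mm long). At rest it is about 47 mm above the bench, at the stop about 20 mm. x and y axes lie in the plate.
- pedal_plate (a joint): Angle of the pedal, rad: 0 at rest (front raised), 0.33 at its stop (plate level). Hinge along y at the back, 45 mm behind the pedal_unit's origin and 17 mm above the bench. A spring lifts it; pressing at pedal_pad takes about 4 N at first and 8 N at the stop. It drives the arm.
- sealing_arm (a joint): Angle of the sealing arm, rad: 0 at rest (standing up over the column), 1.5 when its bell (35 mm outer radius, 31 mm inner) is level over the loading point, its lower rim 126 mm above the bench. It follows the pedal at 4.55 times its angle. Its hinge is 110 mm behind the loading point, 128 mm above the bench.
There are look-alikes about, which are no part of the job. Leave any turquoise look-alike of the bottle alone.

How it is judged (in metres and radians):
On the way, in this order (a step that is already met when the one before it is completed fails the run):
1. the widest slot, still empty, faces the sealing arm (within 7 mm of the loading point) (horizontal distance between wide_slot and load_point below 0.007 m and horizontal distance between bottle and wide_slot above 0.08 m), for 0.2 s.
2. the bottle stands upright in the widest slot at the loading point, released (horizontal distance between wide_slot and load_point below 0.007 m and horizontal distance between bottle and wide_slot below 0.007 m and z of bottle in the frame of load_point below 0.004 m and angle between bottle's own z axis and vertical below 0.08 rad and contact force between the fingers and bottle below 0.1 N), for 0.2 s.
3. the pedal is held at its stop, with the bell over the cap (value of joint pedal_plate above 0.31 rad and value of joint sealing_arm above 1.4 rad and horizontal distance between bottle and wide_slot below 0.007 m and contact force between the fingers and bottle below 0.1 N), for 0.4 s.
At the end, for the whole second after the job is handed in: Pedal up again (within 0.03 rad), arm raised (within 0.15 rad); widest slot within 7 mm of the loading point; bottle at rest upright in it (7 mm from its centre, 4 mm from its floor, tilt under 0.08 rad); both tubes and the small bottle upright (value of joint pedal_plate below 0.03 rad and value of joint sealing_arm below 0.15 rad and horizontal distance between wide_slot and load_point below 0.007 m and horizontal distance between bottle and wide_slot below 0.007 m and z of bottle in the frame of load_point below 0.004 m and angle between bottle's own z axis and vertical below 0.08 rad and linear speed of bottle below 0.02 m/s and angle between each of tube_near, tube_far, small_bottle's own z axis and vertical below 0.1 rad); the robot touches nothing.
It fails at once if a tube or the small bottle is moved by more than 20 mm (distance of any of tube_near, tube_far, small_bottle from where it was at the start of the episode above 0.02 m).
It fails at once if the pedal is pressed before the bottle stands in the slot (value of joint pedal_plate above 0.15 rad and horizontal distance between bottle and wide_slot above 0.02 m).
It also fails if it takes over 72 s, if anything falls off the work surface, if the arm or the gripper's body presses on something with over 40 N, if the wrist force passes 120 N, or if a joint passes its speed limit or range.

## Working session

There is one attempt and no reset: what is moved stays moved. The work goes in short steps, Python scripts to look and compute and a tool call to move; the robot and the scene stay as the last step left them, time stands still between calls to the robot, and variables do not carry over. Pictures are saved under pics/ and viewed, at most 12 in all, crops included, and the job is handed in when it is done.

Besides the shell and the picture viewer there is one more tool, called after ">>>" as name(argument=value, ...) on one line, values as JSON. carry_out: Moves the arm, as the interface text tells. Shifts and turns lie within -1 to 1; 1 stands for 0.6 m of shift or 180 degrees of turn. Its arguments: {"type":"object","properties":{"commands":{"type":"string"},"force":{"type":"number"}},"required":["commands"]}

```bash
mkdir -p pics && cat > h.py <<'E'
import numpy as np, cv2
from workcell import bot
def cal(n):
    c=bot.calibration(n); K=np.array([[c['fx'],0,c['cx']],[0,c['fy'],c['cy']],[0,0,1.]])
    R=cv2.Rodrigues(np.array(c['rvec'],float))[0]; return K,np.array(c['D'],float),R,np.array(c['tvec'],float).ravel()
def plane(c,uv,z):
    K,D,R,t=c
    p=cv2.undistortPoints(np.array(uv,float).reshape(-1,1,2),K,D).reshape(-1,2)
    d=np.c_[p,np.ones(len(p))]@R; o=-R.T@t
    return o+d*((z-o[2])/d[:,2])[:,None]
def cloud(c,dep):
    K,D,R,t=c; h,w=dep.shape
    v,u=np.mgrid[:h,:w]; p=cv2.undistortPoints(np.stack([u,v],-1).reshape(-1,1,2).astype(float),K,D).reshape(-1,2)
    X=np.c_[p,np.ones(len(p))]*dep.reshape(-1,1)
    return ((X-t)@R).reshape(h,w,3)
def save(n,im): cv2.imwrite('pics/'+n+'.png',im[...,::-1])
E
python3 - <<'E'
from h import *
for n in ('scene','top'):
    c=cal(n); im,d=bot.get_image(n); save(n+'0',im); np.savez(n+'0.npz',im=im,d=d,K=c[0],D=c[1],R=c[2],t=c[3])
    print(n,-c[2].T@c[3],c[2][2],c[0][0,0],(d>0).mean())
o=bot.get_obs();print(o)
E
```

```text
scene [-0.14856606 -0.67463871  0.77455322] [ 0.59682966  0.55902558 -0.57557341] 376.87812235914015 0.9960546875
top [ 0.44634763 -0.0084503   1.37044302] [ 0.0590607  -0.01360542 -0.99816167] 441.5924968177878 0.99607421875
{'time_s': 0.1, 'joint_pos': array([-78.67900497,  19.12755973,   2.28420531,  84.00676239,
        -0.76809193,  76.96675004,  -3.35405491]), 'joint_velocities': array([-0.05381585, -0.10273286,  0.01439669, -0.17326272,  0.0918561 ,
       -0.04726305,  0.07599353]), 'tau': array([ 4.47676794e-03, -6.60017896e+01,  1.37026593e+00, -4.06476474e+01,
        1.68597477e-02,  8.84614710e-03, -1.52920637e-05]), 'position': array([0.18998726, 0.62116798, 0.23050524]), 'tool_rot': array([[-9.56265887e-01,  2.92498600e-01, -3.49397977e-04],
       [ 2.92498795e-01,  9.56264782e-01, -1.45684883e-03],
       [-9.20092640e-05, -1.49533333e-03, -9.99998878e-01]]), 'wrist_force': array([-0.35218377,  0.90636572,  0.32232215]), 'torque': array([-0.02730039, -0.00422622, -0.0043593 ]), 'finger_force': 0.0, 'grip_width': 0.08494601198703423}
```

View pics/scene0.png

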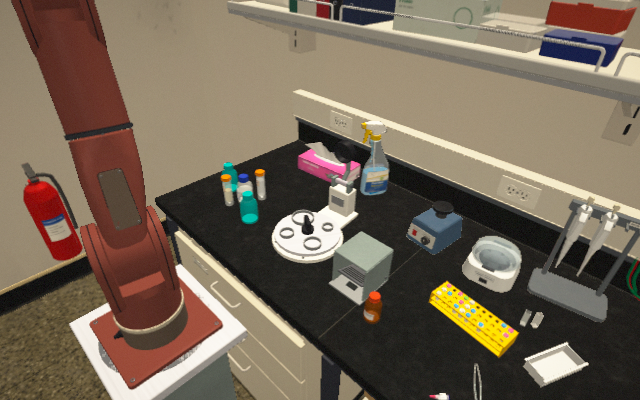

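View pics/top0.png

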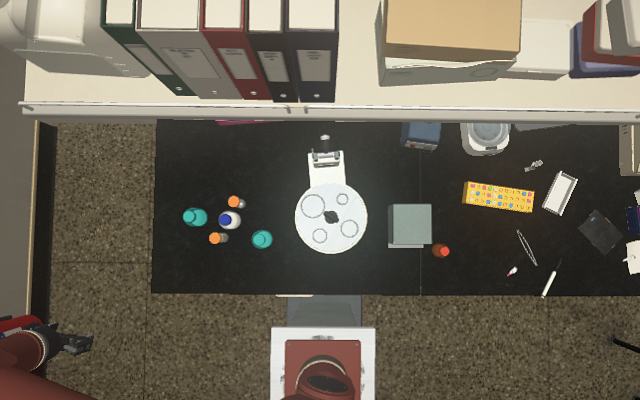

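Candidates for the bottle are top-view pixels (229,220), white with a blue cap; (195,217), turquoise; and (262,239), turquoise. I choose (229,220), because it is flanked by the orange-capped tubes at (235,202) and (216,238). The sealer is at (331,218) with its column at (326,165). The hood is at (410,224), and the small bottle is at (441,251).

```bash
python3 - <<'E'
from h import *
z=np.load('top0.npz'); im=z['im'];d=z['d'];c=(z['K'],z['D'],z['R'],z['t'])
P=cloud(c,d); hsv=cv2.cvtColor(im,cv2.COLOR_RGB2HSV); H,S,V=[hsv[...,i].astype(int) for i in range(3)]
def comps(m,zr,nm,mn=15):
    m=m.copy(); m[:110]=0;m[300:]=0
    n,l,s,ce=cv2.connectedComponentsWithStats(m.astype(np.uint8))
    for i in range(1,n):
        if s[i,4]<mn: continue
        q=P[l==i]; zt=np.median(q[:,2])
        print(nm,ce[i].round(1),s[i,4],'medz',zt.round(3),'xy@med',plane(c,ce[i],zt)[0].round(4),'span',np.ptp(q[:,:2],axis=0).round(3))
comps((abs(H-120)<12)&(S>150)&(V>60),0,'blue')
comps((H<18)&(S>170)&(V>120),0,'orange')
comps((abs(H-88)<8)&(S>120),0,'turq')
# height-based
r=np.zeros(d.shape,bool); r[120:290,290:440]=1
for nm,lo,hi in (('disc',.027,.037),('rim',.039,.047),('bar',.06,.085),('hood',.108,.122),('col',.13,.15)):
    comps(r&(P[...,2]>lo)&(P[...,2]<hi),0,nm,30)
# hood min area rect
m=(r&(P[...,2]>.108)&(P[...,2]<.122)); m[:,:380]=0
q=P[m][:,:2].astype(np.float32); print('hood rect',cv2.minAreaRect(q))
print('bench z',np.median(P[270:285,180:400,2]))
save('topc',cv2.resize(im[110:300,170:470],None,fx=2.6,fy=2.6,interpolation=cv2.INTER_CUBIC))
E
```

```text
blue [224.8 219.1] 95 medz 0.106 xy@med [0.4758 0.2822 0.1064] span [0.029 0.03 ]
orange [232.3 201.2] 53 medz 0.114 xy@med [0.5269 0.2605 0.1137] span [0.029 0.03 ]
orange [214.4 239. ] 73 medz 0.115 xy@med [0.4192 0.3086 0.1146] span [0.028 0.031]
orange [442.9 250.4] 91 medz 0.083 xy@med [ 0.3909 -0.3482  0.0825] span [0.069 0.38 ]
turq [194.7 216.8] 374 medz 0.077 xy@med [0.4826 0.3769 0.077 ] span [0.056 0.077]
turq [261.5 238.9] 306 medz 0.079 xy@med [0.4199 0.1807 0.0794] span [0.053 0.219]
disc [331.1 216.6] 2884 medz 0.032 xy@med [ 0.4882 -0.0217  0.0321] span [0.204 0.204]
disc [319.  235.5] 114 medz 0.033 xy@med [0.4308 0.0144 0.0331] span [0.033 0.036]
rim [318.8 235.1] 59 medz 0.042 xy@med [0.4321 0.0148 0.0425] span [0.042 0.045]
bar [422.2 134.6] 483 medz 0.081 xy@med [ 0.7321 -0.2889  0.0815] span [0.075 0.099]
bar [325.9 164.8] 48 medz 0.076 xy@med [ 0.6396 -0.0045  0.0764] span [0.009 0.074]
bar [330.5 216.6] 82 medz 0.078 xy@med [ 0.4866 -0.0196  0.078 ] span [0.032 0.044]
bar [390.5 230.9] 44 medz 0.073 xy@med [ 0.4464 -0.1962  0.0731] span [0.071 0.002]
hood [411.6 224.1] 1554 medz 0.116 xy@med [ 0.4664 -0.2501  0.1159] span [0.115 0.112]
col [325.6 155.1] 158 medz 0.137 xy@med [ 0.6579 -0.0037  0.1375] span [0.027 0.079]
hood rect ((0.46676796674728394, -0.2507091164588928), (0.11433377116918564, 0.11112622916698456), 0.5367912650108337)
bench z -0.0002927453225761577
```

View pics/topc.png

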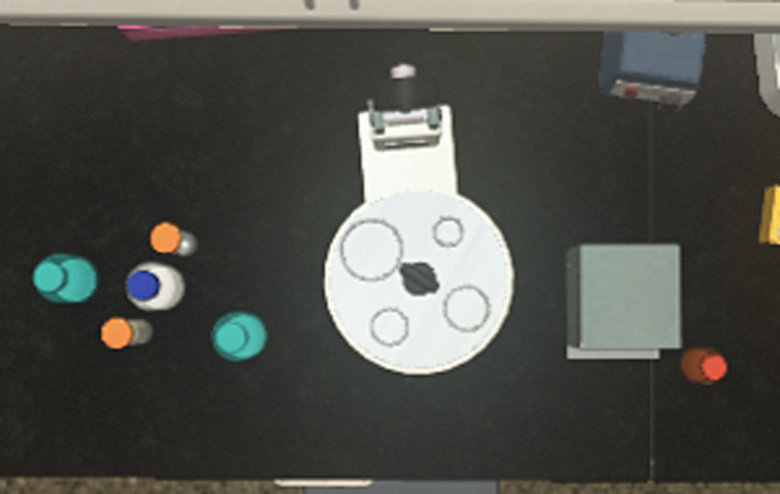

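The crop confirms it: the white bottle with the blue cap is at crop (155,287), between the two orange tubes. The wide slot is at crop (371,250) and the column at (405,125). I'm moving towards the bottle for a close look.

>>> carry_out(commands="0.058 -0.068 0.017 0 0 0 85;0.058 -0.068 0.017 0 0 0 85;0.058 -0.068 0.017 0 0 0 85;0.058 -0.068 0.017 0 0 0 85;0.058 -0.068 0.017 0 0 0 85;0.058 -0.068 0.017 0 0 0 85;0.058 -0.068 0.017 0 0 0 85;0.058 -0.068 0.017 0 0 0 85;0 0 0 0 0 0 85;0 0 0 0 0 0 85")

```text
time_s: 1.35
position: [0.468, 0.2956, 0.3125]
tool_rot: [[-0.956, 0.292, -0.001], [0.292, 0.956, -0.0], [0.001, -0.0, -1.0]]
wrist_force: [-0.8, 0.7, 1.3]
grip_width: 0.085
finger_force: 0.0
```

```bash
python3 - <<'E'
from h import *
c=cal('wrist'); o=bot.get_obs(); im,d=bot.get_image('wrist'); save('w1',im); np.savez('w1.npz',im=im,d=d,K=c[0],D=c[1],R=c[2],t=c[3])
print(o['position'],o['joint_pos'].round(1),o['tool_rot'][:,1]); print(-c[2].T@c[3],c[2][2],c[0][0,0])
# top-view refinement of sealer
z=np.load('top0.npz'); im=z['im'];c=(z['K'],z['D'],z['R'],z['t']);P=cloud(c,z['d'])
m=((P[...,2]>.008)&(P[...,2]<.05)); m[:180]=0;m[260:]=0;m[:,:290]=0;m[:,372:]=0
q=P[m][:,:2].astype(np.float32); print('disc+base circ',cv2.minEnclosingCircle(q), m.sum())
g=P[...,2]; 
m=(g>.008)&(g<.02); m[:120]=0;m[185:]=0;m[:,:300]=0;m[:,355:]=0
q=P[m][:,:2]; 
for x in np.arange(.59,.65,.01):
    s=q[abs(q[:,0]-x)<.004]; 
    if len(s): print(x.round(3),s[:,1].min().round(4),s[:,1].max().round(4))
m=(g>.125)&(g<.15); m[:120]=0;m[185:]=0;m[:,:300]=0;m[:,355:]=0
print('col',cv2.minAreaRect(P[m][:,:2].astype(np.float32)))
E
```

```text
[0.46800721 0.29557133 0.31247962] [-53.2   5.8  17.9  91.   -1.8  83.6  37.8] [ 2.92414842e-01  9.56291520e-01 -2.99061420e-04]
[0.4019121  0.314912   0.45462756] [ 0.25940307 -0.08028002 -0.96242671] 334.04148052949796
disc+base circ ((0.49897220730781555, -0.019752344116568565), 0.12327685207128525) 4112
0.59 -0.064 0.0442
0.6 -0.0608 0.0443
0.61 -0.0606 0.0475
0.62 -0.0608 0.0539
0.63 -0.0606 0.0479
0.64 -0.0575 0.0512
0.65 -0.0574 0.0512
col ((0.6567124724388123, -0.0029689744114875793), (0.019873159006237984, 0.07959821075201035), 6.567830562591553)
```

View pics/w1.png

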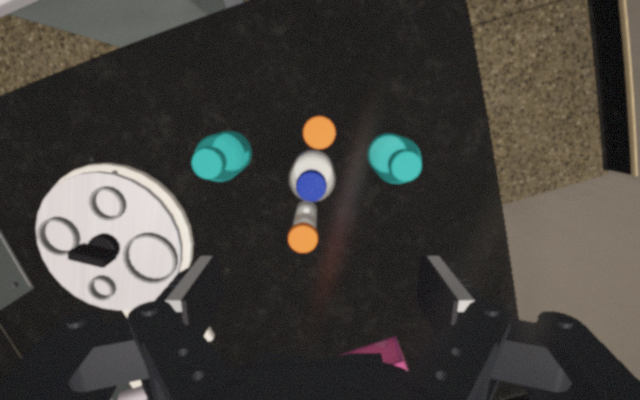

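The wrist view shows the blue cap at (311,185) and the orange caps at (319,132) and (303,238). The turquoise look-alikes are at (208,163) and (405,165). The carousel is at (115,240), with the wide slot at (152,258) and the bar at (95,252). Next I measure these and cross-check against the top view.

```bash
cat >> h.py <<'E'
def circ(p):
    A=np.c_[2*p,np.ones(len(p))]; s=np.linalg.lstsq(A,(p**2).sum(1),rcond=None)[0]
    return s[:2],np.sqrt(s[2]+s[:2]@s[:2])
def load(f):
    z=np.load(f); return z['im'],z['d'],(z['K'],z['D'],z['R'],z['t'])
def capcen(im,c,kind,zz):
    hsv=cv2.cvtColor(im,cv2.COLOR_RGB2HSV).astype(int);H,S,V=hsv[...,0],hsv[...,1],hsv[...,2]
    m={'blue':(abs(H-120)<12)&(S>150)&(V>60),'orange':(H<18)&(S>150)&(V>120)}[kind].astype(np.uint8)
    for k in cv2.findContours(m,cv2.RETR_EXTERNAL,cv2.CHAIN_APPROX_NONE)[0]:
        if cv2.contourArea(k)<40: continue
        w=plane(c,k.reshape(-1,2),zz)[:,:2]; (e,r,a)=cv2.minAreaRect(w.astype(np.float32)); M=cv2.moments(w.astype(np.float32).reshape(-1,1,2))
        print(kind,k.mean((0,1)).round(0),'cent',round(M['m10']/M['m00'],4),round(M['m01']/M['m00'],4),np.round(r,3))
E
python3 - <<'E'
from h import *
for f in ('top0.npz','w1.npz'):
    im,d,c=load(f); print(f)
    capcen(im,c,'blue',.106); capcen(im,c,'orange',.114)
    # rectified view of the carousel, plane z=.032 and .043, 0.5mm/pixel
    for zz in (.032,.043):
        n=560; x0,y0=.488+.14,-.02+.14
        v,u=np.mgrid[:n,:n]; W=np.c_[x0-v.ravel()*.0005,y0-u.ravel()*.0005,np.full(n*n,zz)]
        p=cv2.projectPoints(W,cv2.Rodrigues(c[2])[0],c[3],c[0],c[1])[0].reshape(n,n,2).astype(np.float32)
        r=cv2.remap(im,p[...,0],p[...,1],cv2.INTER_CUBIC); g=cv2.GaussianBlur(cv2.cvtColor(r,cv2.COLOR_RGB2GRAY),(5,5),1)
        if f[0]=='w' and zz==.043: save('rect',r)
        if f[0]=='t' and zz==.032: save('rect_t',r)
        H=cv2.HoughCircles(g,cv2.HOUGH_GRADIENT,1.5,60,param1=80,param2=25,minRadius=25,maxRadius=80)
        if H is not None: 
            for u_,v_,rr in H[0][:8]: print(zz,'circle',round(x0-v_*.0005,4),round(y0-u_*.0005,4),'r',round(rr*.0005,4))
        H=cv2.HoughCircles(g,cv2.HOUGH_GRADIENT,1.5,200,param1=80,param2=25,minRadius=190,maxRadius=240)
        if H is not None: 
            for u_,v_,rr in H[0][:3]: print(zz,'DISC',round(x0-v_*.0005,4),round(y0-u_*.0005,4),'r',round(rr*.0005,4))
a=cv2.imread('pics/rect.png');b=cv2.imread('pics/rect_t.png');cv2.imwrite('pics/rr.png',cv2.resize(np.hstack([a,b]),(800,400)))
E
```

```text
top0.npz
blue [225. 219.] cent 0.4759 0.2823 [0.028 0.03 ]
orange [442. 250.] cent 0.3927 -0.3377 [0.038 0.027]
orange [214. 238.] cent 0.4229 0.3088 [0.032 0.03 ]
orange [233. 201.] cent 0.5272 0.2583 [0.029 0.028]
0.032 circle 0.5211 0.0349 r 0.0371
0.032 circle 0.4536 -0.0761 r 0.0224
0.032 circle 0.4341 0.0131 r 0.0205
0.032 circle 0.5414 -0.0566 r 0.016
0.032 circle 0.4866 -0.0206 r 0.0192
0.032 circle 0.4724 0.0079 r 0.0241
0.032 circle 0.4934 -0.1039 r 0.0269
0.032 circle 0.4454 0.0506 r 0.0279
0.032 DISC 0.4881 -0.0199 r 0.1104
0.043 circle 0.5204 0.0349 r 0.037
0.043 circle 0.4529 -0.0754 r 0.0275
0.043 circle 0.5421 -0.0536 r 0.0187
0.043 circle 0.4334 0.0116 r 0.0202
0.043 circle 0.4866 -0.0206 r 0.02
0.043 circle 0.4499 0.0446 r 0.0346
0.043 circle 0.5211 -0.0814 r 0.0396
0.043 circle 0.4934 -0.1024 r 0.0276
0.043 DISC 0.4874 -0.0206 r 0.109
w1.npz
blue [311. 185.] cent 0.4746 0.2827 [0.029 0.03 ]
orange [302. 238.] cent 0.527 0.2571 [0.034 0.034]
orange [319. 132.] cent 0.4234 0.3076 [0.033 0.033]
0.032 circle 0.5219 0.0311 r 0.0379
0.032 circle 0.4544 -0.0776 r 0.0244
0.032 circle 0.4326 0.0101 r 0.0183
0.032 circle 0.4754 -0.0379 r 0.0379
0.032 circle 0.5046 -0.0251 r 0.0346
0.032 circle 0.5549 -0.0581 r 0.0282
0.032 circle 0.4581 0.0604 r 0.0396
0.032 circle 0.4296 0.0476 r 0.0296
0.032 DISC 0.4881 -0.0214 r 0.1046
0.043 circle 0.5211 0.0364 r 0.0346
0.043 circle 0.4319 0.0169 r 0.0227
0.043 circle 0.4521 -0.0671 r 0.0247
0.043 circle 0.5399 -0.0454 r 0.0156
0.043 circle 0.4859 -0.0139 r 0.0178
0.043 circle 0.4499 0.0424 r 0.0396
0.043 circle 0.5189 0.0664 r 0.0322
0.043 circle 0.4731 0.0731 r 0.0371
0.043 DISC 0.4859 -0.0131 r 0.1014
```

View pics/rr.png

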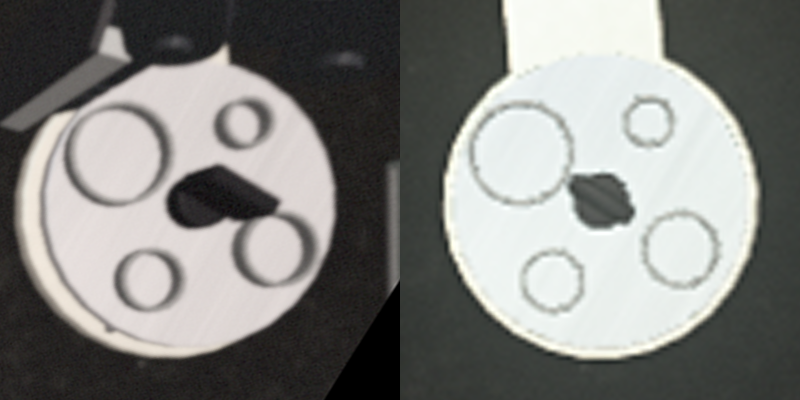

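Bottle is at (0.4752, 0.2825), and the tube midpoint agrees. The carousel axis is at (0.4878, -0.0207), with the slot at 58.3° and the column at about 6.2°. Going above the bar.

>>> carry_out(commands=".0033 -.0527 -.0204 0 0 -.0582 85;.0033 -.0527 -.0204 0 0 -.0582 85;.0033 -.0527 -.0204 0 0 -.0582 85;.0033 -.0527 -.0204 0 0 -.0582 85;.0033 -.0527 -.0204 0 0 -.0582 85;.0033 -.0527 -.0204 0 0 -.0582 85;.0033 -.0527 -.0204 0 0 -.0582 85;.0033 -.0527 -.0204 0 0 -.0582 85;.0033 -.0527 -.0204 0 0 -.0582 85;.0033 -.0527 -.0204 0 0 -.0582 85;0 0 0 0 0 0 60;0 0 0 0 0 0 60")

```text
time_s: 2.9
position: [0.4883, -0.0194, 0.1905]
tool_rot: [[0.523, 0.852, -0.0], [0.852, -0.523, 0.0], [0.0, -0.0, -1.0]]
wrist_force: [0.1, 0.4, 0.0]
grip_width: 0.0603
finger_force: 0.0
```

```bash
cat >> h.py <<'E'
def look(f):
    c=cal('wrist'); o=bot.get_obs(); im,d=bot.get_image('wrist'); save(f,im); np.savez(f+'.npz',im=im,d=d,K=c[0],D=c[1],R=c[2],t=c[3])
    print(o['position'],'yang',np.degrees(np.arctan2(o['tool_rot'][1,1],o['tool_rot'][0,1])),'q',o['joint_pos'].round(1)); return im,d,c
E
python3 - <<'E'
from h import *
im,d,c=look('w2')
E
```

```text
[ 0.48826039 -0.01937905  0.19048467] yang -31.540167377084277 q [-36.9   0.8  34.7 110.4  -0.5  69.  -33.6]
```

View pics/w2.png

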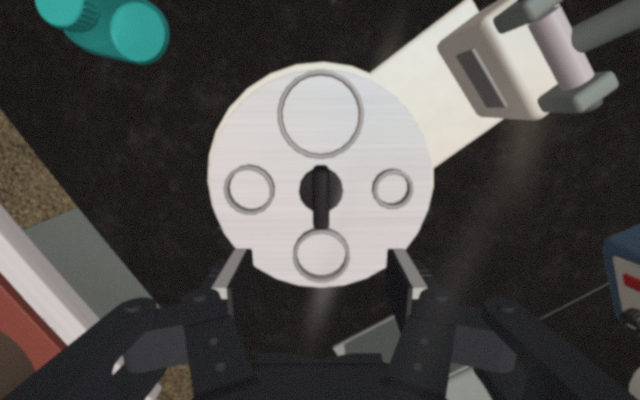

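The bar (321,197) lies along the tool, and the wide slot is at (320,113). The tongue and column, to the upper right, are clear, so I refine the sealer direction from the tongue edges.

```bash
python3 - <<'E'
from h import *
im,d,c=load('w2.npz'); P=cloud(c,d)
n=700; x0,y0=.70,.16
v,u=np.mgrid[:n,:n]
def rect(zz):
    W=np.c_[x0-v.ravel()*.0005,y0-u.ravel()*.0005,np.full(n*n,zz)]
    p=cv2.projectPoints(W,cv2.Rodrigues(c[2])[0],c[3],c[0],c[1])[0].reshape(n,n,2).astype(np.float32)
    return cv2.GaussianBlur(cv2.cvtColor(cv2.remap(im,p[...,0],p[...,1],cv2.INTER_CUBIC),cv2.COLOR_RGB2GRAY),(5,5),1)
g=rect(.043)
for u_,v_,rr in cv2.HoughCircles(g,cv2.HOUGH_GRADIENT,1.5,60,param1=80,param2=30,minRadius=27,maxRadius=78)[0][:6]: print('slot',round(x0-v_*.0005,4),round(y0-u_*.0005,4),'r',round(rr*.0005,4))
# disc+base bright outline front half at z=.014 (base edge)
g=rect(.014); e=(g>110)
L=[];Rr=[]
for x in np.arange(.592,.626,.002):
    row=e[int((x0-x)/.0005)]; k=int((y0-(-.02+ (x-.488)*.1))/.0005)
    if not row[k]: continue
    a=k
    while a>0 and row[a]:a-=1
    b=k
    while b<n-1 and row[b]:b+=1
    L.append((x,y0-a*.0005));Rr.append((x,y0-b*.0005))
for s in (L,Rr):
    s=np.array(s); print('edge n',len(s),np.degrees(np.arctan(np.polyfit(s[:,0],s[:,1],1)[0])),s[0],s[-1])
m=(P[...,2]>.1)&(P[...,2]<.15); q=P[m]; q=q[(q[:,0]>.6)&(abs(q[:,1])<.08)]
print('col',len(q),cv2.minAreaRect(q[:,:2].astype(np.float32)))
m=(P[...,2]>.055)&(P[...,2]<.09);q=P[m];q=q[np.hypot(q[:,0]-.488,q[:,1]+.02)<.05]
print('bar',len(q),cv2.minAreaRect(q[:,:2].astype(np.float32)),q[:,2].max())
E
```

```text
slot 0.5234 0.0336 r 0.0328
slot 0.4544 -0.0774 r 0.0266
slot 0.4341 0.0126 r 0.0173
slot 0.5436 -0.0549 r 0.018
slot 0.4889 -0.0211 r 0.0189
slot 0.5759 0.0659 r 0.0328
edge n 18 5.30636581711816 [0.592  0.0445] [0.626  0.0475]
edge n 18 5.687174846456863 [ 0.592  -0.0665] [ 0.626 -0.063]
col 10829 ((0.6653417944908142, -0.00514574721455574), (0.04771202430129051, 0.08056933432817459), 3.6987690925598145)
bar 1083 ((0.4887065887451172, -0.02115088514983654), (0.048890307545661926, 0.013830160722136497), 58.45265579223633) 0.08008645393584006
```

>>> carry_out(commands=".0007 -.003 -.0577 0 0 0 50;0 0 -.0577 0 0 0 50;0 0 -.0577 0 0 0 50;0 0 -.0577 0 0 0 50;0 0 0 0 0 0 50;0 0 0 0 0 0 0;0 0 0 0 0 0 0;0 0 0 0 0 0 0;0 0 0 0 0 0 0;0 0 0 0 0 0 0", force=40)

```text
time_s: 4.2
position: [0.4884, -0.0214, 0.0535]
tool_rot: [[0.525, 0.851, -0.001], [0.851, -0.525, 0.003], [0.002, -0.002, -1.0]]
wrist_force: [-9.1, 4.6, 11.6]
grip_width: 0.0134
finger_force: 40.7
```

>>> carry_out(commands="0 0 0 0 0 -.0244 0;0 0 0 0 0 -.0244 0;0 0 0 0 0 -.0244 0;0 0 0 0 0 -.0244 0;0 0 0 0 0 -.0244 0;0 0 0 0 0 -.0244 0;0 0 0 0 0 -.0244 0;0 0 0 0 0 -.0244 0;0 0 0 0 0 -.0244 0;0 0 0 0 0 -.0244 0;0 0 0 0 0 -.0244 0;0 0 0 0 0 -.0244 0;0 0 0 0 0 0 0;0 0 0 0 0 0 0;0 0 0 0 0 0 0")

```text
time_s: 6.08
position: [0.4882, -0.0212, 0.0535]
tool_rot: [[0.995, 0.097, -0.001], [0.097, -0.995, 0.003], [-0.001, -0.004, -1.0]]
wrist_force: [-11.3, 6.4, 15.2]
grip_width: 0.0133
finger_force: 41.1
```

>>> carry_out(commands="0 0 0 0 0 0 50;0 0 0 0 0 0 50;0 0 0 0 0 0 50;0 0 .03 0 0 0 50;0 0 .06 0 0 0 60;0 0 .07 0 0 0 60;0 0 .07 0 0 0 60;0 0 0 0 0 0 60;0 0 0 0 0 0 60")

```text
time_s: 7.2
position: [0.4886, -0.0229, 0.1902]
tool_rot: [[0.995, 0.096, 0.0], [0.096, -0.995, 0.001], [0.0, -0.0, -1.0]]
wrist_force: [0.1, 0.1, 0.0]
grip_width: 0.0601
finger_force: 0.0
```

```bash
python3 - <<'E'
from h import *
im,d,c=look('w3'); P=cloud(c,d)
n=700; x0,y0=.70,.16
v,u=np.mgrid[:n,:n]
def rect(zz):
    W=np.c_[x0-v.ravel()*.0005,y0-u.ravel()*.0005,np.full(n*n,zz)]
    p=cv2.projectPoints(W,cv2.Rodrigues(c[2])[0],c[3],c[0],c[1])[0].reshape(n,n,2).astype(np.float32)
    return cv2.GaussianBlur(cv2.cvtColor(cv2.remap(im,p[...,0],p[...,1],cv2.INTER_CUBIC),cv2.COLOR_RGB2GRAY),(5,5),1)
g=rect(.043)
for u_,v_,rr in cv2.HoughCircles(g,cv2.HOUGH_GRADIENT,1.5,60,param1=80,param2=30,minRadius=27,maxRadius=78)[0][:6]: print('slot',round(x0-v_*.0005,4),round(y0-u_*.0005,4),'r',round(rr*.0005,4))
g=rect(.014); e=(g>110); L=[]
for x in np.arange(.602,.626,.002):
    row=e[int((x0-x)/.0005)]; k=int((y0-(-.02+ (x-.488)*.1))/.0005)
    if not row[k]: continue
    a=k
    while a>0 and row[a]:a-=1
    b=k
    while b<n-1 and row[b]:b+=1
    L.append((x,y0-a*.0005,y0-b*.0005))
print(np.round(L,4)[::4])
L=np.array(L)
if len(L)>3: print('slope',[np.degrees(np.arctan(np.polyfit(L[:,0],L[:,i],1)[0])) for i in (1,2)])
q=P[(P[...,2]>.13)&(P[...,2]<.145)]; q=q[(q[:,0]>.6)&(abs(q[:,1])<.08)]; print('col top',len(q),cv2.minAreaRect(q[:,:2].astype(np.float32)) if len(q) else '')
q=P[(P[...,2]>.055)&(P[...,2]<.09)];q=q[np.hypot(q[:,0]-.488,q[:,1]+.02)<.05]
print('bar',len(q),cv2.minAreaRect(q[:,:2].astype(np.float32)))
E
```

```text
[ 0.48856092 -0.0229167   0.19023072] yang -84.48149139680898 q [-46.5   0.5  44.9 110.8  -0.4  68.9 -85.9]
slot 0.5526 -0.0159 r 0.0365
slot 0.4236 -0.0286 r 0.0236
slot 0.4821 0.0426 r 0.0189
slot 0.4881 -0.0219 r 0.0196
slot 0.4956 -0.0864 r 0.0188
slot 0.5316 0.0374 r 0.032
[[ 0.602   0.0445 -0.066 ]
 [ 0.61    0.045  -0.065 ]
 [ 0.618   0.046  -0.0645]
 [ 0.626   0.0465 -0.0635]]
slope [np.float64(5.258287954433914), np.float64(5.570296311215605)]
col top 0 
bar 1096 ((0.4889746606349945, -0.02229643613100052), (0.04980513080954552, 0.013839219696819782), 5.659478187561035)
```

The slot is aligned: the bar is at 5.66°, against 5.4–5.6° for the tongue. Going to the bottle.

>>> carry_out(commands="-.0015 .0339 .004 0 0 .055 72;-.0015 .0339 .004 0 0 .055 72;-.0015 .0339 .004 0 0 .055 72;-.0015 .0339 .004 0 0 .055 72;-.0015 .0339 .004 0 0 .055 72;-.0015 .0339 .004 0 0 .055 72;-.0015 .0339 0 0 0 .055 72;-.0015 .0339 0 0 0 .055 72;-.0015 .0339 0 0 0 .055 72;-.0015 .0339 0 0 0 .055 72;-.0015 .0339 0 0 0 .055 72;-.0015 .0339 0 0 0 .055 72;-.0015 .0339 0 0 0 .055 72;-.0015 .0339 0 0 0 .055 72;-.0015 .0339 0 0 0 .055 72;0 0 0 0 0 0 72;0 0 0 0 0 0 72")

```text
time_s: 9.38
position: [0.4752, 0.2809, 0.2037]
tool_rot: [[-0.897, 0.442, -0.001], [0.442, 0.897, -0.002], [0.0, -0.002, -1.0]]
wrist_force: [0.9, -0.1, 0.9]
grip_width: 0.0722
finger_force: 0.0
```

```bash
python3 - <<'E'
from h import *
im,d,c=look('w4'); capcen(im,c,'blue',.106); capcen(im,c,'orange',.114)
E
```

```text
[0.47522499 0.28092251 0.20370372] yang 63.75281191133527 q [-59.3   8.9  26.8 101.   -4.2  71.2  32.4]
blue [321. 201.] cent 0.4727 0.2809 [0.024 0.033]
orange [323. 276.] cent 0.526 0.2577 [0.033 0.036]
orange [323. 124.] cent 0.4235 0.3076 [0.033 0.033]
```

>>> carry_out(commands="-.0003 .0026 -.053 0 0 0 72;0 0 -.053 0 0 0 72;0 0 -.053 0 0 0 72;0 0 -.053 0 0 0 72;0 0 -.032 0 0 0 72;0 0 -.02 0 0 0 72;0 0 0 0 0 0 72;0 0 0 0 0 0 40;0 0 0 0 0 0 40;0 0 0 0 0 0 40;0 0 0 0 0 0 40;0 0 0 0 0 0 40", force=40)

```text
time_s: 10.92
position: [0.4757, 0.2839, 0.0473]
tool_rot: [[-0.899, 0.438, 0.001], [0.438, 0.899, 0.001], [-0.001, 0.001, -1.0]]
wrist_force: [-2.3, -3.3, 7.1]
grip_width: 0.0542
finger_force: 42.4
```

>>> carry_out(commands="0 0 .02 0 0 0 40;0 0 .04 0 0 0 40;0 0 .05 0 0 0 40;0 0 .05 0 0 0 40;0 0 .05 0 0 0 40;0 0 .03 0 0 0 40;0 0 0 0 0 0 40;.0129 -.0499 0 0 0 0 40;.0129 -.0499 0 0 0 0 40;.0129 -.0499 0 0 0 0 40;.0129 -.0499 0 0 0 0 40;.0129 -.0499 0 0 0 0 40;.0129 -.0499 0 0 0 0 40;.0129 -.0499 0 0 0 0 40;.0129 -.0499 0 0 0 0 40;.0129 -.0499 0 0 0 0 40;.0129 -.0499 0 0 0 0 40;0 0 0 0 0 0 40;0 0 0 0 0 0 40")

```text
time_s: 13.3
position: [0.5519, -0.0151, 0.189]
tool_rot: [[-0.899, 0.438, -0.002], [0.438, 0.899, -0.0], [0.001, -0.001, -1.0]]
wrist_force: [0.2, -0.4, -1.0]
grip_width: 0.054
finger_force: 42.8
```

```bash
python3 - <<'E'
from h import *
im,d,c=look('w5'); o=bot.get_obs(); print(o['tool_rot'].round(4),o['grip_width'],o['finger_force'])
t,_=bot.get_image('top'); ct=cal('top')
# cap height of held bottle if it rose rigidly with TCP
zz=.106+o['position'][2]-.0473
capcen(im,c,'blue',zz); capcen(t,ct,'blue',zz)
E
```

```text
[ 0.55185952 -0.01506695  0.18899969] yang 64.03726858793941 q [-38.2  10.5  39.8 102.6  -7.1  69.5  67.7]
[[-8.995e-01  4.370e-01 -1.400e-03]
 [ 4.370e-01  8.995e-01  0.000e+00]
 [ 1.200e-03 -6.000e-04 -1.000e+00]] 0.05406895726950486 42.79478264645718
blue [318. 321.] cent 0.5445 -0.0128 [0.032 0.027]
```

View pics/w5.png

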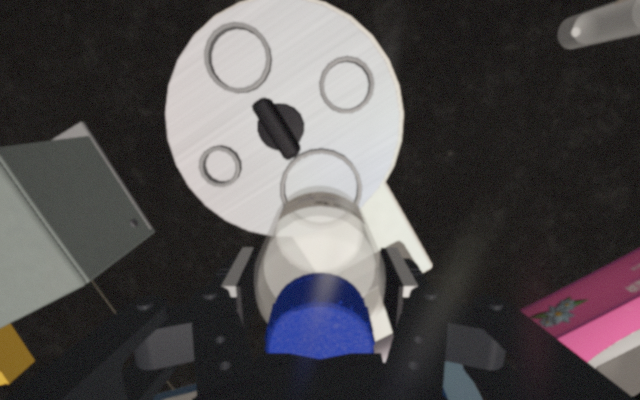

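The bottle sits centred between the fingers at column 320, with the cap at (320,320), and the slot rim is visible at (320,180). Lowering it.

>>> carry_out(commands=".002 .0006 -.04 0 0 0 40;0 0 -.04 0 0 0 40;0 0 -.04 0 0 0 40;0 0 -.03 0 0 0 40;0 0 -.018 0 0 0 40;0 0 -.009 0 0 0 40;0 0 -.003 0 0 0 40;0 0 0 0 0 0 40")

```text
time_s: 14.4
position: [0.554, -0.0152, 0.0825]
tool_rot: [[-0.899, 0.438, 0.001], [0.438, 0.899, 0.0], [-0.001, 0.0, -1.0]]
wrist_force: [-0.0, 0.6, -1.1]
grip_width: 0.0542
finger_force: 42.8
```

>>> carry_out(commands="-.001 0 -.003 0 0 0 40;0 0 -.002 0 0 0 40;0 0 0 0 0 0 40")

```text
time_s: 14.78
position: [0.5531, -0.0152, 0.0793]
tool_rot: [[-0.899, 0.438, 0.0], [0.438, 0.899, 0.0], [-0.0, 0.0, -1.0]]
wrist_force: [-0.5, -0.1, 2.4]
grip_width: 0.0538
finger_force: 43.1
```

>>> carry_out(commands="0 0 -.0008 0 0 0 40;0 0 0 0 0 0 72;0 0 0 0 0 0 72;0 0 0 0 0 0 72;0 0 0 0 0 0 72;0 0 .03 0 0 0 72;0 0 .05 0 0 0 72;0 0 .06 0 0 0 72;0 0 .06 0 0 0 72;-.09 0 .02 0 0 0 72;-.09 0 .02 0 0 0 72;0 0 0 0 0 0 72;0 0 0 0 0 0 72")

```text
time_s: 16.4
position: [0.4456, -0.0151, 0.2237]
tool_rot: [[-0.899, 0.438, 0.002], [0.438, 0.899, 0.002], [-0.001, 0.002, -1.0]]
wrist_force: [0.2, 0.2, 0.4]
grip_width: 0.0716
finger_force: 0.0
```

```bash
python3 - <<'E'
from h import *
im,d,c=look('w6'); t,dt=bot.get_image('top'); ct=cal('top'); s,ds=bot.get_image('scene'); save('s6',s); save('t6',t[110:300,170:470])
capcen(im,c,'blue',.138); capcen(t,ct,'blue',.138); capcen(s,cal('scene'),'blue',.138)
capcen(t,ct,'orange',.114)
v=im[20:380,120:520]; cv2.imwrite('pics/c6.png',np.hstack([v[...,::-1],cv2.resize(s[100:320,200:420],(360,360))[...,::-1]]))
P=cloud(c,d); hs=cv2.cvtColor(im,cv2.COLOR_RGB2HSV); m=(abs(hs[...,0].astype(int)-120)<12)&(hs[...,1]>150)&(d>0); q=P[m]; print('cap z',np.percentile(q[:,2],[50,90,98]))
E
```

```text
[ 0.44559309 -0.01512343  0.22365175] yang 64.03472980110315 q [-44.4  -8.5  37.6 113.    5.3  73.7  55.5]
blue [376. 319.] cent 0.5474 -0.0153 [0.03 0.04]
blue [321. 196.] cent 0.543 -0.0231 [0.055 0.034]
blue [569.  53.] cent 3.2827 0.0398 [0.551 0.417]
blue [588.  45.] cent 3.6688 -0.0703 [0.985 0.399]
orange [442. 250.] cent 0.3928 -0.3378 [0.037 0.028]
orange [214. 238.] cent 0.4231 0.3089 [0.032 0.03 ]
orange [233. 201.] cent 0.5274 0.2581 [0.031 0.031]
cap z [0.13718975 0.13814744 0.13866019]
```

View pics/c6.png

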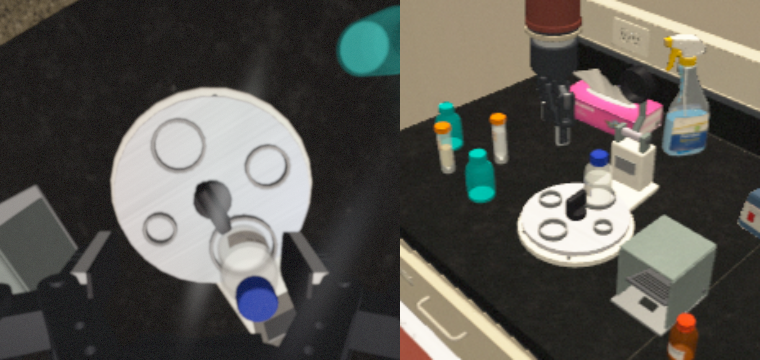

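Cap top is at z = 0.138, so the bottle stands on the slot floor, and the tubes have not moved. Next is the hood's pose.

```bash
python3 - <<'E'
from h import *
im,d,c=load('top0.npz'); P=cloud(c,d)
m=(P[...,2]>.112)&(P[...,2]<.12); m[:,:378]=0;m[:,445:]=0;m[:190]=0;m[270:]=0
m=cv2.morphologyEx(m.astype(np.uint8),cv2.MORPH_OPEN,np.ones((5,5)))
v,u=np.nonzero(m); us=np.arange(u.min()+4,u.max()-3); vs=np.arange(v.min()+4,v.max()-3)
fr=plane(c,[(k,v[u==k].max()+.5) for k in us],.116); bk=plane(c,[(k,v[u==k].min()-.5) for k in us],.116)
lf=plane(c,[(u[v==k].min()-.5,k) for k in vs],.116); rt=plane(c,[(u[v==k].max()+.5,k) for k in vs],.116)
for n,e,i in (('front',fr,0),('back',bk,0),('left',lf,1),('right',rt,1)):
    print(n,e[:,i].mean().round(4),'deg',np.degrees(np.arctan(np.polyfit(e[:,1-i],e[:,i],1)[0])).round(2))
for f in('top0.npz','w5.npz','w6.npz'):
    im,d,c=load(f);P=cloud(c,d)
    q=P[(P[...,2]>.112)&(P[...,2]<.12)]; q=q[(q[:,1]<-.18)&(q[:,1]>-.32)&(q[:,0]<.56)]
    if len(q)>50: print(f,len(q),q.min(0).round(4),q.max(0).round(4),cv2.minAreaRect(q[:,:2].astype(np.float32)))
im,d,c=load('top0.npz');P=cloud(c,d)
q=P[(P[...,2]>.072)&(P[...,2]<.09)]; q=q[(q[:,1]<-.31)&(q[:,1]>-.40)&(q[:,0]<.45)&(q[:,0]>.3)]
print('small cap',q.mean(0),np.ptp(q,axis=0),len(q))
q=P[(P[...,2]>.004)&(P[...,2]<.03)]; q=q[(abs(q[:,1]+.25)<.05)&(q[:,0]<.42)&(q[:,0]>.36)]; print('floor plate front',q.min(0),q.max(0),len(q))
im,d,c=load('w6.npz'); P=cloud(c,d)
q=P[P[...,2]>.136]; q=q[np.hypot(q[:,0]-.553,q[:,1]+.015)<.03]; print('captop',len(q),cv2.minEnclosingCircle(q[:,:2].astype(np.float32)))
q=P[(P[...,2]>.07)&(P[...,2]<.085)];q=q[np.hypot(q[:,0]-.488,q[:,1]+.02)<.035];print('bar',len(q),cv2.minAreaRect(q[:,:2].astype(np.float32)))
E
```

```text
Traceback (most recent call last):
ValueError: zero-size array to reduction operation maximum which has no identity
```

```bash
python3 - <<'E'
from h import *
im,d,c=load('top0.npz'); P=cloud(c,d)
m=(P[...,2]>.112)&(P[...,2]<.12); m[:,:378]=0;m[:,445:]=0;m[:190]=0;m[270:]=0
n,l,s,_=cv2.connectedComponentsWithStats(m.astype(np.uint8)); m=l==1+np.argmax(s[1:,4])
v,u=np.nonzero(m); us=np.arange(u.min()+4,u.max()-3); vs=np.arange(v.min()+4,v.max()-3)
fr=plane(c,[(k,v[u==k].max()+.5) for k in us],.116); bk=plane(c,[(k,v[u==k].min()-.5) for k in us],.116)
lf=plane(c,[(u[v==k].min()-.5,k) for k in vs],.116); rt=plane(c,[(u[v==k].max()+.5,k) for k in vs],.116)
for n,e,i in (('front',fr,0),('back',bk,0),('left',lf,1),('right',rt,1)):
    print(n,e[:,i].mean().round(4),'deg',np.degrees(np.arctan(np.polyfit(e[:,1-i],e[:,i],1)[0])).round(2))
for f in('w5.npz','w6.npz'):
    im,d,c=load(f);P=cloud(c,d)
    q=P[(P[...,2]>.112)&(P[...,2]<.12)]; q=q[(q[:,1]<-.18)&(q[:,1]>-.32)&(q[:,0]<.56)]
    if len(q)>50: print(f,len(q),q.min(0).round(4),q.max(0).round(4),cv2.minAreaRect(q[:,:2].astype(np.float32)))
im,d,c=load('top0.npz');P=cloud(c,d)
q=P[(P[...,2]>.072)&(P[...,2]<.09)]; q=q[(q[:,1]<-.31)&(q[:,1]>-.40)&(q[:,0]<.45)&(q[:,0]>.3)]
print('small cap',q.mean(0),np.ptp(q,axis=0),len(q))
q=P[(P[...,2]>.004)&(P[...,2]<.03)]; q=q[(abs(q[:,1]+.25)<.05)&(q[:,0]<.42)&(q[:,0]>.36)]; print('floor plate front',len(q),q.min(0) if len(q) else '',q.max(0) if len(q) else '')
im,d,c=load('w6.npz'); P=cloud(c,d)
q=P[P[...,2]>.136]; q=q[np.hypot(q[:,0]-.553,q[:,1]+.015)<.03]; print('captop',len(q),cv2.minEnclosingCircle(q[:,:2].astype(np.float32)))
q=P[(P[...,2]>.07)&(P[...,2]<.085)];q=q[np.hypot(q[:,0]-.488,q[:,1]+.02)<.035];print('bar',len(q),cv2.minAreaRect(q[:,:2].astype(np.float32)))
E
```

```text
front 0.4091 deg 0.23
back 0.5241 deg -0.29
left -0.1961 deg 0.27
right -0.3045 deg 2.43
w5.npz 7145 [ 0.4229 -0.2903  0.112 ] [ 0.5262 -0.1969  0.1178] ((0.4966563284397125, -0.21933215856552124), (0.06722140312194824, 0.13777244091033936), 48.259986877441406)
w6.npz 5249 [ 0.4101 -0.3094  0.1121] [ 0.509  -0.1971  0.1179] ((0.4595240652561188, -0.25316980481147766), (0.09797967225313187, 0.11180338263511658), 0.876421332359314)
small cap [ 0.38931682 -0.35022188  0.08274377] [0.02379378 0.02651366 0.01488081] 75
floor plate front 88 [ 0.36023519 -0.29683456  0.00403261] [ 0.40610023 -0.20061371  0.011673  ]
captop 1080 ((0.5532630085945129, -0.016742929816246033), 0.016762511804699898)
bar 779 ((0.4871469736099243, -0.02178819663822651), (0.049133822321891785, 0.014240371063351631), 5.547815322875977)
```

Bottle is centred in the slot: the cap is at (0.5533, -0.0167) and the bar at 5.55°. The pedal unit's origin is about (0.4597, -0.2515) with yaw ≈ 0, and the small bottle is at (0.389, -0.350). Moving above the hood front, turning, closing and then tilting.

>>> carry_out(commands="-.0028 -.0262 .0025 0 0 -.057 0;-.0028 -.0262 .0025 0 0 -.057 0;-.0028 -.0262 .0025 0 0 -.057 0;-.0028 -.0262 .0025 0 0 -.057 0;-.0028 -.0262 .0025 0 0 -.057 0;-.0028 -.0262 .0025 0 0 -.057 0;-.0028 -.0262 .0025 0 0 -.057 0;-.0028 -.0262 .0025 0 0 -.057 0;-.0028 -.0262 .0025 0 0 -.057 0;-.0028 -.0262 .0025 0 0 -.057 0;-.0028 -.0262 .0025 0 0 -.057 0;-.0028 -.0262 .0025 0 0 -.057 0;-.0028 -.0262 .0025 0 0 -.057 0;-.0028 -.0262 .0025 0 0 -.057 0;-.0028 -.0262 .0025 0 0 -.057 0;0 0 0 0 0 0 0;0 0 0 0 0 0 0")

```text
time_s: 18.68
position: [0.4201, -0.2506, 0.2446]
tool_rot: [[1.0, 0.006, -0.002], [0.006, -1.0, -0.0], [-0.002, 0.0, -1.0]]
wrist_force: [-0.4, -0.1, -0.3]
grip_width: -0.0001
finger_force: 0.0
```

>>> carry_out(commands="0 0 0 0 -.05 0 0;0 0 0 0 -.05 0 0;0 0 0 0 -.05 0 0;0 0 0 0 -.05 0 0;0 0 0 0 -.04 0 0;0 0 0 0 0 0 0;0 0 0 0 0 0 0")

```text
time_s: 19.55
position: [0.4208, -0.2444, 0.2445]
tool_rot: [[0.812, 0.022, 0.583], [0.009, -1.0, 0.024], [0.584, -0.014, -0.812]]
wrist_force: [0.0, 0.6, -0.9]
grip_width: 0.0001
finger_force: 0.0
```

```bash
python3 - <<'E'
from h import *
im,d,c=look('w7'); print(bot.get_obs()['tool_rot'].round(3)); P=cloud(c,d)
q=P[(P[...,2]>.112)&(P[...,2]<.12)&(d>0)]; q=q[(q[:,1]<-.18)&(q[:,1]>-.32)&(q[:,0]<.56)]
print(len(q),q.min(0).round(4),q.max(0).round(4),cv2.minAreaRect(q[:,:2].astype(np.float32)))
E
```

```text
[ 0.42079497 -0.24436165  0.2444638 ] yang -88.76249792239643 q [ 15.5 -21.7  21.7 128.7 -20.3  45.1 -40.2]
[[ 0.812  0.023  0.584]
 [ 0.011 -1.     0.025]
 [ 0.584 -0.014 -0.812]]
11576 [ 0.4129 -0.3089  0.112 ] [ 0.5254 -0.1983  0.1181] ((0.4690994620323181, -0.2537209391593933), (0.11231713742017746, 0.11042441427707672), 0.27634182572364807)
```

>>> carry_out(commands="-.038 -.006 -.03 0 0 0 0;-.038 -.006 -.05 0 0 0 0;0 0 -.06 0 0 0 0;0 0 0 0 0 0 0;0 0 0 0 0 0 0")

```text
time_s: 20.23
position: [0.3759, -0.2508, 0.161]
tool_rot: [[0.811, 0.024, 0.584], [0.01, -1.0, 0.026], [0.585, -0.015, -0.811]]
wrist_force: [1.1, 0.8, 0.7]
grip_width: 0.0
finger_force: 0.0
```

```bash
python3 - <<'E'
from h import *
im,d,c=look('w8'); print(bot.get_obs()['tool_rot'].round(3))
E
```

```text
[ 0.37586784 -0.25079761  0.16096343] yang -88.65068063769182 q [ 26.4 -18.   20.1 137.2 -32.8  39.9 -20.2]
[[ 0.811  0.023  0.585]
 [ 0.01  -1.     0.026]
 [ 0.585 -0.015 -0.811]]
```

View pics/w8.png

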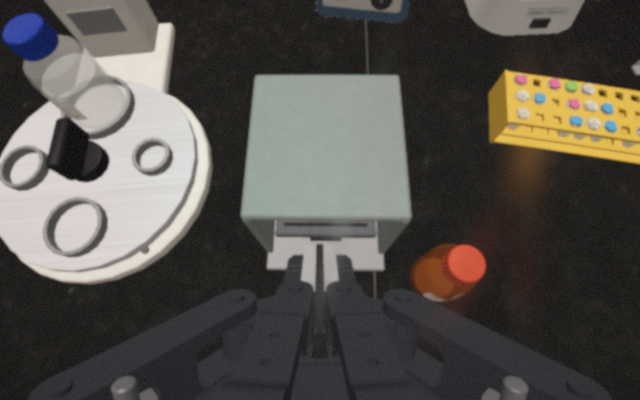

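The wrist view shows the hood roof at (325,145), the pedal edge under it at (325,232), the bottle upright in its slot at upper left, and the small bottle at (450,270). Going lower in front of the opening.

>>> carry_out(commands=".0105 -.001 -.048 0 0 -.0075 0;.0105 -.001 -.048 0 0 0 0;.0105 0 -.048 0 0 0 0;0 0 0 0 -.04 0 0;0 0 0 0 0 0 0")

```text
time_s: 20.9
position: [0.3734, -0.2554, 0.1504]
tool_rot: [[0.807, 0.016, 0.591], [0.026, -1.0, -0.008], [0.591, 0.022, -0.807]]
wrist_force: [-1.1, -0.7, -0.9]
grip_width: 0.0
finger_force: 0.0
```

```bash
python3 - <<'E'
from h import *
im,d,c=look('w9'); print(bot.get_obs()['tool_rot'].round(3)); P=cloud(c,d)
q=P[(P[...,2]>.112)&(P[...,2]<.12)&(d>0)]; q=q[(q[:,1]<-.18)&(q[:,1]>-.32)&(q[:,0]<.56)&(q[:,0]>.4)]
print(len(q),q.min(0).round(4),q.max(0).round(4))
# lip / plate points in front strip
q=P[(P[...,2]<.06)&(d>0)&(P[...,0]>.385)&(P[...,0]<.47)&(abs(P[...,1]+.252)<.045)]
for lo in np.arange(.385,.47,.005):
    s=q[(q[:,0]>=lo)&(q[:,0]<lo+.005)]
    if len(s)>8: print(lo.round(3),len(s),np.percentile(s[:,2],[5,50,95]).round(4))
E
```

```text
[ 0.37336158 -0.25541434  0.15042738] yang -89.07936282501487 q [ 71.6 -14.6 -19.5 137.3 -50.6  43.4  -3. ]
[[ 0.806  0.017  0.591]
 [ 0.027 -1.    -0.007]
 [ 0.591  0.022 -0.807]]
24189 [ 0.4103 -0.3091  0.112 ] [ 0.5253 -0.1978  0.118 ]
0.385 162 [-0.0021 -0.0012  0.    ]
0.39 164 [-0.0022 -0.0011  0.0001]
0.395 223 [-0.0014  0.005   0.0063]
0.4 205 [0.0046 0.0056 0.0069]
0.405 297 [0.0044 0.0056 0.0069]
0.41 369 [0.0045 0.0056 0.0067]
0.415 1006 [0.0047 0.0457 0.0499]
0.42 1114 [0.0048 0.0463 0.0493]
0.425 757 [0.005  0.0468 0.0484]
0.43 465 [0.0437 0.0451 0.0462]
```

The arm is folded to the q4 limit at this mid-height. The limit eases farther out and lower down, so I go slightly forward first and then straight down.

>>> carry_out(commands=".028 0 0 0 0 0 0;0 0 -.02 0 0 0 0;0 0 -.02 0 0 0 0;0 0 -.02 0 0 0 0;0 0 -.02 0 0 0 0;0 0 0 0 0 0 0")

```text
time_s: 21.7
position: [0.3901, -0.2544, 0.1142]
tool_rot: [[0.807, 0.019, 0.591], [0.03, -1.0, -0.008], [0.59, 0.024, -0.807]]
wrist_force: [0.2, -0.4, 0.1]
grip_width: 0.0001
finger_force: 0.0
```

```bash
python3 - <<'E'
from h import *
o=bot.get_obs(); print(o['tool_rot'].round(3),o['position'],o['joint_pos'].round(1))
E
```

```text
[[ 0.807  0.019  0.591]
 [ 0.03  -1.    -0.008]
 [ 0.59   0.024 -0.807]] [ 0.39009339 -0.25440195  0.11423718] [102.8 -11.3 -50.7 137.4 -61.2  41.6   7.4]
```

```bash
cat > kin.py <<'E'
import numpy as np
from scipy.spatial.transform import Rotation as Ro
from scipy.optimize import least_squares
def rz(a):return Ro.from_euler('z',a,degrees=True).as_matrix()
def ry(a):return Ro.from_euler('y',a,degrees=True).as_matrix()
def fk(q,p,sg,full=False):
    h,d3,a3,d5,a5,d7,a6,y0=p
    R=rz(sg[0]*q[0])@ry(q[1])@rz(sg[1]*q[2]); x=np.array([0,0,h])+R@[a3,0,d3]; e=x
    R=R@ry(q[3])@rz(sg[2]*q[4]); x=x+R@[a5,0,d5]; w=x
    R=R@ry(q[5]); x=x+R@[a6,0,d7]; R=R@rz(sg[3]*q[6]+y0)
    return (x,R,e,w) if full else (x,R)
E
python3 - <<'E'
from kin import *; import itertools
from workcell import bot
o=bot.get_obs(); 
D=[([-78.679,19.1276,2.2842,84.0068,-.7681,76.9668,-3.354],[.18999,.62117,.2305],None),
([-53.2,5.8,17.9,91,-1.8,83.6,37.8],[.468,.29557,.31248],None),([-36.9,.8,34.7,110.4,-.5,69,-33.6],[.48826,-.01938,.19048],None),
([-46.5,.5,44.9,110.8,-.4,68.9,-85.9],[.48856,-.02292,.19023],None),([-59.3,8.9,26.8,101,-4.2,71.2,32.4],[.47522,.28092,.2037],None),
([-38.2,10.5,39.8,102.6,-7.1,69.5,67.7],[.55186,-.01507,.189],None),([-44.4,-8.5,37.6,113,5.3,73.7,55.5],[.44559,-.01512,.22365],None),
([15.5,-21.7,21.7,128.7,-20.3,45.1,-40.2],[.4208,-.24436,.24446],[[.812,.023,.584],[.011,-1,.025],[.584,-.014,-.812]]),
([26.4,-18,20.1,137.2,-32.8,39.9,-20.2],[.37587,-.2508,.16096],[[.811,.023,.585],[.01,-1,.026],[.585,-.015,-.811]]),
([71.6,-14.6,-19.5,137.3,-50.6,43.4,-3],[.37336,-.25541,.15043],[[.806,.017,.591],[.027,-1,-.007],[.591,.022,-.807]]),
(o['joint_pos'],o['position'],o['tool_rot'])]
Y=[None,73.0,-31.54,-84.48,63.75,64.04,64.03]
for i in range(7):
    a=np.radians(Y[i] if Y[i] is not None else 73.0); s,c=np.sin(a),np.cos(a); D[i]=(D[i][0],D[i][1],np.array([[-s,c,0],[c,s,0],[0,0,-1]]))
best=None
for sg in itertools.product((1,-1),repeat=4):
    f=lambda p:np.concatenate([np.r_[(fk(q,p,sg)[0]-x)*1000,(fk(q,p,sg)[1]-R).ravel()*100] for q,x,R in D])
    for y0 in (0,90,180,-90):
        r=least_squares(f,[.3,.35,.0,.35,0,.25,0,y0])
        if best is None or r.cost<best[0]: best=(r.cost,sg,r.x,np.sqrt(np.mean(r.fun**2)))
print(best); np.savez('kin.npz',p=best[2],sg=best[1])
E
```

```text
(np.float64(6246.638531628885), (-1, -1, -1, -1), array([ 2.25682217e-01,  4.30272767e-01,  1.68947542e-02,  4.88143769e-01,
        1.79460798e-03,  2.85829522e-01, -1.32084722e-02,  9.00021427e+01]), np.float64(9.728619550481632))
```

```bash
cat > kin.py <<'E'
import numpy as np
from scipy.spatial.transform import Rotation as Ro
from scipy.optimize import least_squares
def rz(a):return Ro.from_euler('z',a,degrees=True).as_matrix()
def ry(a):return Ro.from_euler('y',a,degrees=True).as_matrix()
def fk(q,p,full=False):
    h,a1,a2,d3,a3,b3,a4,b4,d5,a5,b5,a6,b6,d7,y0,o2,o4,o6=p
    R=rz(-q[0]); x=np.array([0,0,h])+R@[a1,0,0]; R=R@ry(q[1]+o2)@rz(0); x=x+R@[a2,0,0]
    R=R@rz(-q[2]); x=x+R@[a3,b3,d3]; e=x
    R=R@ry(q[3]+o4); x=x+R@[a4,b4,0]; R=R@rz(-q[4]); x=x+R@[a5,b5,d5]; w=x
    R=R@ry(q[5]+o6); x=x+R@[a6,b6,d7]; R=R@rz(-q[6]+y0)
    return (x,R,e,w) if full else (x,R)
E
cat > fit.py <<'E'
from kin import *
from workcell import bot
o=bot.get_obs()
D=[([-78.679,19.1276,2.2842,84.0068,-.7681,76.9668,-3.354],[.18999,.62117,.2305],73.0),
([-53.2,5.8,17.9,91,-1.8,83.6,37.8],[.468,.29557,.31248],73.),([-36.9,.8,34.7,110.4,-.5,69,-33.6],[.48826,-.01938,.19048],-31.54),
([-46.5,.5,44.9,110.8,-.4,68.9,-85.9],[.48856,-.02292,.19023],-84.48),([-59.3,8.9,26.8,101,-4.2,71.2,32.4],[.47522,.28092,.2037],63.75),
([-38.2,10.5,39.8,102.6,-7.1,69.5,67.7],[.55186,-.01507,.189],64.04),([-44.4,-8.5,37.6,113,5.3,73.7,55.5],[.44559,-.01512,.22365],64.03),
([15.5,-21.7,21.7,128.7,-20.3,45.1,-40.2],[.4208,-.24436,.24446],[[.812,.023,.584],[.011,-1,.025],[.584,-.014,-.812]]),
([26.4,-18,20.1,137.2,-32.8,39.9,-20.2],[.37587,-.2508,.16096],[[.811,.023,.585],[.01,-1,.026],[.585,-.015,-.811]]),
([71.6,-14.6,-19.5,137.3,-50.6,43.4,-3],[.37336,-.25541,.15043],[[.806,.017,.591],[.027,-1,-.007],[.591,.022,-.807]]),
(o['joint_pos'],o['position'],o['tool_rot'])]
E2=[]
for q,x,R in D:
    if np.ndim(R)==0:
        a=np.radians(R);s,c=np.sin(a),np.cos(a);R=np.array([[-s,c,0],[c,s,0],[0,0,-1]])
    E2.append((q,np.array(x),np.array(R)))
reg=np.array([0,1,1,0,1,1,1,1,0,1,1,1,1,0,0,3,3,3.])
ref=np.array([.23,0,0,.43,0,0,0,0,.49,0,0,0,0,.286,90,0,0,0])
sc=np.array([20,20,20,20,20,20,20,20,20,20,20,20,20,20,1,1,1,1.])
f=lambda p:np.concatenate([np.r_[(fk(q,p)[0]-x)*1000,(fk(q,p)[1]-R).ravel()*200] for q,x,R in E2]+[reg*sc*(p-ref)])
r=least_squares(f,ref); 
print(np.round(r.x,4)); print('rms mm',[np.linalg.norm((fk(q,r.x)[0]-x)*1000).round(1) for q,x,R in E2],'rot',[np.degrees(np.linalg.norm(Ro.from_matrix(fk(q,r.x)[1].T@R).as_rotvec())).round(2) for q,x,R in E2])
np.save('kin.npy',r.x)
E
python3 fit.py
```

```text
[ 2.64000e-01  8.80000e-03 -6.40000e-03  4.59400e-01  7.20000e-03
 -6.00000e-03 -5.90000e-03 -6.00000e-03  4.77100e-01  2.40000e-02
 -1.52000e-02 -3.10000e-02 -1.52000e-02  3.44200e-01  9.00525e+01
  1.25400e-01 -4.04400e-01  2.37100e-01]
rms mm [np.float64(4.9), np.float64(7.1), np.float64(3.1), np.float64(5.8), np.float64(2.1), np.float64(7.9), np.float64(2.8), np.float64(3.3), np.float64(6.2), np.float64(5.6), np.float64(9.0)] rot [np.float64(0.07), np.float64(0.1), np.float64(0.1), np.float64(0.07), np.float64(0.1), np.float64(0.12), np.float64(0.19), np.float64(0.13), np.float64(0.16), np.float64(0.17), np.float64(0.33)]
```

```bash
python3 - <<'E'
s=open('kin.py').read()
s=s.replace("y0,o2,o4,o6=p","y0,o2,o4,o6,bx,by,b1,b2=p").replace("np.array([0,0,h])+R@[a1,0,0]","np.array([bx,by,h])+R@[a1,b1,0]").replace("R@[a2,0,0]","R@[a2,b2,0]")
open('kin.py','w').write(s)
s=open('fit.py').read()
s=s.replace("3,3,3.])","3,3,3.,1,1,1,1])").replace("90,0,0,0])","90,0,0,0,0,0,0,0])").replace("1,1,1,1.])","1,1,1,1.,5,5,5,5])")
open('fit.py','w').write(s)
E
python3 fit.py
```

```text
[ 2.50900e-01 -4.00000e-04  1.00000e-04  4.83500e-01 -0.00000e+00
 -1.11000e-02  2.40000e-03 -1.11000e-02  5.04100e-01 -9.00000e-04
 -2.00000e-04  6.00000e-04 -2.00000e-04  3.61900e-01  9.00103e+01
  2.02000e-02 -6.55000e-02  2.57000e-02  6.00000e-04 -3.00000e-04
 -1.06000e-02 -1.06000e-02]
rms mm [np.float64(0.1), np.float64(0.4), np.float64(0.1), np.float64(0.7), np.float64(0.5), np.float64(0.7), np.float64(0.3), np.float64(0.3), np.float64(0.5), np.float64(0.3), np.float64(0.3)] rot [np.float64(0.07), np.float64(0.1), np.float64(0.06), np.float64(0.04), np.float64(0.11), np.float64(0.08), np.float64(0.17), np.float64(0.12), np.float64(0.09), np.float64(0.13), np.float64(0.05)]
```

The kinematic fit is accurate to under 1 mm. The pure-x tilt can't reach the pad because the arm would fold past its limit, but slewing the tool azimuth towards +y should. Checking reach and clearances.

```bash
cat > ik.py <<'E'
from kin import *
p=np.load('kin.npy')
LO=np.array([-147.57,-21.85,-74.77,14.55,-85.83,4.83,-152.11]);HI=np.array([147.57,119.76,79.35,137.4,265.84,119.75,152.11])
def tool(t,f):
    t,f=np.radians([t,f]);z=np.array([np.sin(t)*np.cos(f),np.sin(t)*np.sin(f),-np.cos(t)]);x=np.array([np.cos(t)*np.cos(f),np.cos(t)*np.sin(f),np.sin(t)])
    return np.c_[x,np.cross(z,x),z]
def ik(x,R,q0):
    f=lambda q:np.r_[(fk(q,p)[0]-x)*1000,(fk(q,p)[1]-R).ravel()*200,.002*(q-q0)]
    r=least_squares(f,np.clip(q0,LO+.5,HI-.5),bounds=(LO+.3,HI-.3)); return r.x,np.abs(r.fun[:12]).max()
E
python3 - <<'E'
from ik import *
from h import load,cloud
im,d,c=load('w8.npz'); P=cloud(c,d)
T=np.array([.37587,-.2508,.16096]);R8=np.array([[.811,.023,.585],[.01,-1,.026],[.585,-.015,-.811]])
q=((P[d>0]-T)@R8); a=-q[:,2]; m=(a>0)&(a<.14)&(abs(q[:,1])<.1)&(q[:,0]<.06)&(q[:,0]>-.05)
for lo in np.arange(0,.14,.01):
    s=q[m&(a>=lo)&(a<lo+.01)]
    if len(s)>5: print('along',lo.round(2),len(s),'y',s[:,1].min().round(3),s[:,1].max().round(3),'xmax',s[:,0].max().round(3))
q0=np.array([20,-15,20,130,-30,45,-20.])
g=np.array([(x,y,-a) for x in (-.038,.038) for y in np.linspace(-.0425,.0425,9) for a in np.linspace(.073,.15,16)]) 
for f in (0,10,15,20,25,30):
  for t in (36,40,44):
    R=tool(t,f); o=[]
    for X in ([.424,-.25,.028],[.429,-.25,.06],[.40,-.26,.075]):
        qq,e=min((ik(np.array(X),R,s) for s in (q0,np.array([60,-10,-20,130,-50,45,0]),np.array([0,-15,40,130,0,45,-40.]))),key=lambda v:v[1]); o.append(round(float(e),1))
    W=np.array([.424,-.25,.028])+g@R.T; r=np.maximum(.4103-W[:,0],0); dz=np.maximum(np.maximum(.110-W[:,2],W[:,2]-.116),0)
    s=W[W[:,2]<.09]; sb=(np.hypot(s[:,0]-.389,s[:,1]+.35)-.0215).min()*1000 if len(s) else 99
    print('az',f,'tilt',t,'ikerr',o,'roof mm',(np.hypot(r,dz).min()*1000).round(1),'small mm',round(sb,1),'minz',W[:,2].min().round(3))
E
```

```text
along 0.0 256 y -0.012 0.014 xmax 0.012
along 0.01 651 y -0.013 0.015 xmax 0.011
along 0.02 790 y -0.013 0.015 xmax 0.011
along 0.03 1017 y -0.013 0.017 xmax 0.012
along 0.04 2540 y -0.033 0.034 xmax 0.014
along 0.05 6968 y -0.041 0.043 xmax 0.014
along 0.06 6068 y -0.049 0.051 xmax 0.018
along 0.07 11831 y -0.057 0.059 xmax 0.018
along 0.08 12863 y -0.061 0.064 xmax 0.019
along 0.09 2513 y -0.06 0.062 xmax 0.021
az 0 tilt 36 ikerr [2.2, 0.0, 0.3] roof mm 0.6 small mm 47.8 minz 0.065
az 0 tilt 40 ikerr [7.0, 3.7, 5.0] roof mm 4.4 small mm 49.1 minz 0.059
az 0 tilt 44 ikerr [11.7, 8.5, 9.8] roof mm 10.2 small mm 50.3 minz 0.054
az 10 tilt 36 ikerr [0.0, 0.0, 0.0] roof mm 0.0 small mm 33.0 minz 0.065
az 10 tilt 40 ikerr [0.0, 0.0, 0.0] roof mm 0.0 small mm 34.0 minz 0.059
az 10 tilt 44 ikerr [0.0, 0.0, 0.0] roof mm 3.6 small mm 34.9 minz 0.054
az 15 tilt 36 ikerr [0.0, 0.0, 0.0] roof mm 0.0 small mm 25.6 minz 0.065
az 15 tilt 40 ikerr [0.0, 0.0, 0.0] roof mm 0.0 small mm 26.4 minz 0.059
az 15 tilt 44 ikerr [0.0, 0.0, 0.0] roof mm 1.3 small mm 27.1 minz 0.054
az 20 tilt 36 ikerr [0.0, 0.0, 0.0] roof mm 0.0 small mm 18.5 minz 0.065
az 20 tilt 40 ikerr [0.0, 0.0, 0.0] roof mm 0.0 small mm 19.0 minz 0.059
az 20 tilt 44 ikerr [0.0, 0.0, 0.0] roof mm 0.0 small mm 19.5 minz 0.054
az 25 tilt 36 ikerr [0.0, 0.0, 0.0] roof mm 0.0 small mm 11.8 minz 0.065
az 25 tilt 40 ikerr [0.0, 0.0, 0.0] roof mm 0.0 small mm 11.9 minz 0.059
az 25 tilt 44 ikerr [0.0, 0.0, 0.0] roof mm 0.0 small mm 12.1 minz 0.054
az 30 tilt 36 ikerr [0.0, 0.0, 0.0] roof mm 0.0 small mm 5.1 minz 0.065
az 30 tilt 40 ikerr [0.0, 0.0, 0.0] roof mm 0.0 small mm 5.1 minz 0.059
az 30 tilt 44 ikerr [0.0, 0.0, 0.0] roof mm 0.0 small mm 5.1 minz 0.054
```

```bash
cat >> ik.py <<'E'
def tool2(t,f):
    z=tool(t,f)[:,2]; y=np.array([0,-1,z[1]/z[2]]); y/=np.linalg.norm(y); return np.c_[np.cross(y,z),y,z]
E
python3 - <<'E'
from ik import *
from workcell import bot
o=bot.get_obs(); Rc=o['tool_rot']; qc=o['joint_pos']
g=np.array([(x,y,-a) for x in (-.038,.038) for y in np.linspace(-.0425,.0425,9) for a in np.linspace(.073,.15,40)]+[(x,y*(.3+.7*(a-.04)/.04) if a<.08 else y,-a) for x in(-.02,.02) for y in np.linspace(-.063,.063,13) for a in np.linspace(.04,.1,25)])
for f in (10,13,16):
  for t in (41,44):
    R=tool2(t,f); o=[]
    for X in ([.388,-.258,.114],[.388,-.258,.075],[.429,-.252,.06],[.425,-.252,.028]):
        qq,e=min((ik(np.array(X),R,s) for s in (qc,np.array([20,-15,20,130,-30,45,-20.]),np.array([60,-10,-20,130,-50,45,0]))),key=lambda v:v[1]); o.append((round(float(e),1),qq[3].round(0)))
    W=np.array([.425,-.252,.028])+g@R.T; r=np.maximum(.4103-W[:,0],0); dz=np.maximum(np.maximum(.110-W[:,2],W[:,2]-.116),0)
    s=W[W[:,2]<.088]; sb=(np.hypot(s[:,0]-.389,s[:,1]+.35)-.0215).min()*1000
    lowc=min((R@np.array([sx*.012,sy*.014,0])for sx in(-1,1) for sy in(-1,1)),key=lambda v:v[2])
    print(f,t,o,'roof',(np.hypot(r,dz).min()*1000).round(1),'small',sb.round(1),'low corner',lowc.round(4),'turn/180',(Ro.from_matrix(R@Rc.T).as_rotvec()/np.pi).round(4))
E
```

```text
10 41 [(0.0, np.float64(135.0)), (0.0, np.float64(137.0)), (0.0, np.float64(135.0)), (0.0, np.float64(136.0))] roof 3.5 small 12.5 low corner [-0.0092 -0.0127 -0.0098] turn/180 [ 0.0555 -0.0219 -0.0075]
10 44 [(0.0, np.float64(136.0)), (0.0, np.float64(137.0)), (0.0, np.float64(136.0)), (0.0, np.float64(137.0))] roof 7.5 small 5.6 low corner [-0.0088 -0.0124 -0.0104] turn/180 [ 0.0608 -0.0381 -0.0088]
13 41 [(0.0, np.float64(135.0)), (0.0, np.float64(135.0)), (0.0, np.float64(134.0)), (0.0, np.float64(135.0))] roof 2.7 small 3.6 low corner [-0.0092 -0.0123 -0.0102] turn/180 [ 0.0693 -0.0189 -0.0077]
13 44 [(0.0, np.float64(135.0)), (0.0, np.float64(136.0)), (0.0, np.float64(135.0)), (0.0, np.float64(136.0))] roof 6.7 small -0.2 low corner [-0.0088 -0.012  -0.0109] turn/180 [ 0.076  -0.0347 -0.0094]
16 41 [(0.0, np.float64(134.0)), (0.0, np.float64(134.0)), (0.0, np.float64(132.0)), (0.0, np.float64(133.0))] roof 1.8 small -2.6 low corner [-0.0093 -0.0119 -0.0106] turn/180 [ 0.0826 -0.0152 -0.0077]
16 44 [(0.0, np.float64(133.0)), (0.0, np.float64(135.0)), (0.0, np.float64(133.0)), (0.0, np.float64(134.0))] roof 5.8 small -3.1 low corner [-0.0089 -0.0115 -0.0113] turn/180 [ 0.0907 -0.0306 -0.0098]
```

>>> carry_out(commands="0 0 0 .021 -.011 -.003 0;0 0 0 .021 -.011 -.003 0;0 0 0 .02 -.011 -.0025 0;0 0 0 0 0 0 0;0 0 0 0 0 0 0")

```text
time_s: 22.32
position: [0.3911, -0.253, 0.1146]
tool_rot: [[0.741, 0.004, 0.672], [-0.11, -0.986, 0.127], [0.663, -0.168, -0.73]]
wrist_force: [0.4, -0.0, 0.9]
grip_width: 0.0001
finger_force: 0.0
```

```bash
cat > st.py <<'E'
from ik import *
from workcell import bot
o=bot.get_obs(); R=o['tool_rot']; z=R[:,2]
print(o['time_s'],o['position'].round(4),'tilt',np.degrees(np.arccos(-z[2])).round(2),'az',np.degrees(np.arctan2(z[1],z[0])).round(2),'q',o['joint_pos'].round(1))
print('turn to (43,11)',(Ro.from_matrix(tool2(43,11)@R.T).as_rotvec()/np.pi).round(4))
E
python3 st.py
```

```text
22.325 [ 0.3911 -0.253   0.1146] tilt 43.14 az 10.7 q [104.7  -1.6 -46.9 135.9 -63.   46.9  10.2]
turn to (43,11) [ 0.0023  0.0012 -0.001 ]
```

>>> carry_out(commands="0 .0035 -.025 0 0 0 0;0 .0035 -.025 0 0 0 0;0 .0035 -.025 0 0 0 0;0 0 0 0 0 0 0;0 0 0 0 0 0 0")

```text
time_s: 22.95
position: [0.3891, -0.2482, 0.0708]
tool_rot: [[0.746, 0.001, 0.666], [-0.116, -0.985, 0.131], [0.655, -0.175, -0.735]]
wrist_force: [-0.7, -0.3, -0.1]
grip_width: -0.0
finger_force: 0.0
```

```bash
python3 st.py
```

```text
22.95 [ 0.3891 -0.2482  0.0708] tilt 42.72 az 11.15 q [119.1   8.4 -63.5 137.3 -60.   37.2  12.1]
turn to (43,11) [ 0.0001 -0.0016 -0.0006]
```

>>> carry_out(commands=".033 0 -.003 0 0 0 0;.033 0 -.003 0 0 0 0;0 0 0 0 0 0 0;0 0 0 0 0 0 0")

```text
time_s: 23.45
position: [0.4285, -0.2474, 0.0669]
tool_rot: [[0.747, 0.003, 0.665], [-0.114, -0.985, 0.133], [0.655, -0.175, -0.735]]
wrist_force: [-0.2, -0.4, -0.5]
grip_width: -0.0
finger_force: 0.0
```

```bash
python3 st.py
```

```text
23.45 [ 0.4285 -0.2474  0.0669] tilt 42.69 az 11.28 q [112.7  13.2 -63.9 135.1 -57.7  30.4   6.7]
turn to (43,11) [ 0.     -0.0017 -0.0012]
```

>>> carry_out(commands="-.001 0 -.015 0 0 0 0;-.001 0 -.015 0 0 0 0;-.001 0 -.015 0 0 0 0;0 0 0 0 0 0 0")

```text
time_s: 23.95
position: [0.4268, -0.2483, 0.0396]
tool_rot: [[0.746, 0.0, 0.666], [-0.118, -0.984, 0.132], [0.656, -0.177, -0.734]]
wrist_force: [-2.1, -1.4, 5.2]
grip_width: 0.0002
finger_force: 2.1
```

```bash
python3 st.py
```

```text
23.95 [ 0.4268 -0.2483  0.0396] tilt 42.78 az 11.19 q [110.9  19.3 -62.6 135.9 -56.8  24.9   9.2]
turn to (43,11) [-0.0005 -0.0013 -0.0003]
```

Spring contact is at about 5 N, so I continue to the stop.

>>> carry_out(commands="0 0 -.008 0 0 0 0;0 0 -.006 0 0 0 0;0 0 -.004 0 0 0 0;0 0 0 0 0 0 0")

```text
time_s: 24.45
position: [0.4271, -0.2483, 0.0293]
tool_rot: [[0.746, 0.001, 0.666], [-0.116, -0.985, 0.131], [0.656, -0.175, -0.734]]
wrist_force: [-3.5, -1.9, 5.5]
grip_width: 0.0001
finger_force: 2.3
```

```bash
python3 st.py
```

```text
24.45 [ 0.4271 -0.2483  0.0293] tilt 42.76 az 11.17 q [110.1  21.5 -62.1 136.1 -56.5  22.8  10.3]
turn to (43,11) [-0.     -0.0014 -0.0006]
```

>>> carry_out(commands="0 0 -.005 0 0 0 0;0 0 -.005 0 0 0 0;0 0 0 0 0 0 0")

```text
time_s: 24.82
position: [0.4277, -0.2486, 0.0244]
tool_rot: [[0.745, 0.002, 0.667], [-0.116, -0.984, 0.132], [0.657, -0.176, -0.733]]
wrist_force: [-22.1, 0.2, 35.1]
grip_width: 0.0003
finger_force: 17.8
```

```bash
python3 - <<'E'
from h import *
s,_=bot.get_image('scene'); cv2.imwrite('pics/c9.png',cv2.resize(s[110:330,220:420],None,fx=2.5,fy=2.5)[...,::-1])
E
```

View pics/c9.png

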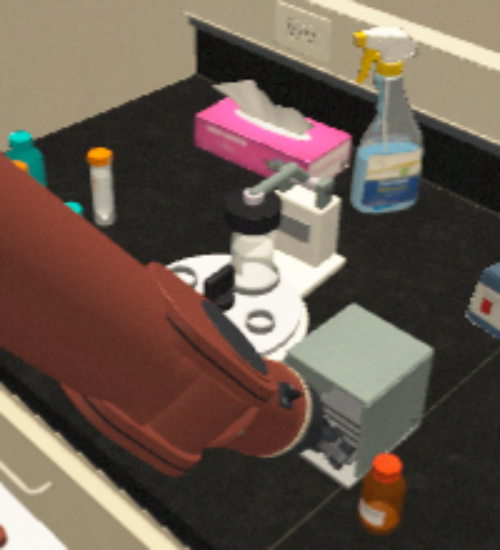

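The picture shows the bell, at (252,210), level over the bottle's cap, and the 35 N reading means the pedal is at its stop. Holding for over a second.

>>> carry_out(commands="0 0 .0005 0 0 0 0;0 0 0 0 0 0 0;0 0 0 0 0 0 0;0 0 0 0 0 0 0;0 0 0 0 0 0 0;0 0 0 0 0 0 0;0 0 0 0 0 0 0;0 0 0 0 0 0 0;0 0 0 0 0 0 0;0 0 0 0 0 0 0")

```text
time_s: 26.12
position: [0.4276, -0.2485, 0.0246]
tool_rot: [[0.745, 0.002, 0.667], [-0.116, -0.985, 0.132], [0.657, -0.175, -0.733]]
wrist_force: [-17.3, -0.3, 28.0]
grip_width: -0.0001
finger_force: 14.5
```

Releasing: I go up the same path, then back out of the hood.

>>> carry_out(commands="0 0 .01 0 0 0 0;.0005 0 .015 0 0 0 0;.001 0 .015 0 0 0 0;.001 0 .015 0 0 0 0;0 0 .015 0 0 0 0;0 0 0 0 0 0 0;-.015 0 .001 0 0 0 0;-.02 0 .001 0 0 0 0;-.025 0 .001 0 0 0 0;0 0 0 0 0 0 0")

```text
time_s: 27.38
position: [0.3913, -0.2481, 0.0668]
tool_rot: [[0.746, -0.001, 0.665], [-0.118, -0.984, 0.131], [0.655, -0.176, -0.735]]
wrist_force: [0.8, -0.9, 0.6]
grip_width: 0.0
finger_force: 0.0
```

```bash
python3 st.py
```

```text
27.375 [ 0.3913 -0.2481  0.0668] tilt 42.71 az 11.14 q [120.4  10.2 -65.5 137.3 -58.8  35.4  11.3]
turn to (43,11) [-0.0003 -0.0017 -0.0001]
```

```bash
python3 - <<'E'
from h import *
im,d,c=look('w10'); P=cloud(c,d); s,_=bot.get_image('scene')
q=P[(d>0)&(P[...,0]>.414)&(P[...,0]<.425)&(abs(P[...,1]+.252)<.04)&(P[...,2]<.08)]; print('pedal edge z',len(q),np.percentile(q[:,2],[50,90]) if len(q) else '')
t,dt=bot.get_image('top'); ct=cal('top'); Pt=cloud(ct,dt)
for n,x,y,lo,hi in(('cap',.553,-.0155,.134,.145),('bar',.488,-.021,.07,.085),('tubes',.475,.2825,.11,.12),('small',.389,-.35,.072,.09)):
    q=Pt[(Pt[...,2]>lo)&(Pt[...,2]<hi)]; q=q[np.hypot(q[:,0]-x,q[:,1]-y)<(.09 if n=='tubes' else .035)]; print(n,len(q),q.mean(0).round(4) if len(q) else '',cv2.minAreaRect(q[:,:2].astype(np.float32)) if n=='bar' and len(q) else '')
cv2.imwrite('pics/c10.png',np.hstack([cv2.resize(s[110:330,220:420],(400,440)),cv2.resize(t[120:270,260:460],(400,440))])[...,::-1])
E
```

```text
[ 0.39133556 -0.24814859  0.06681992] yang -90.03368589883596 q [120.4  10.2 -65.5 137.3 -58.8  35.4  11.3]
pedal edge z 3843 [0.04675503 0.04913021]
cap 106 [ 0.5522 -0.0142  0.1385] 
bar 80 [ 0.4862 -0.0195  0.0788] ((0.48572444915771484, -0.019607171416282654), (0.04775170981884003, 0.013577484525740147), 6.871248722076416)
tubes 204 [0.4743 0.2836 0.1146] 
small 76 [ 0.3893 -0.35    0.0831]
```

View pics/c10.png

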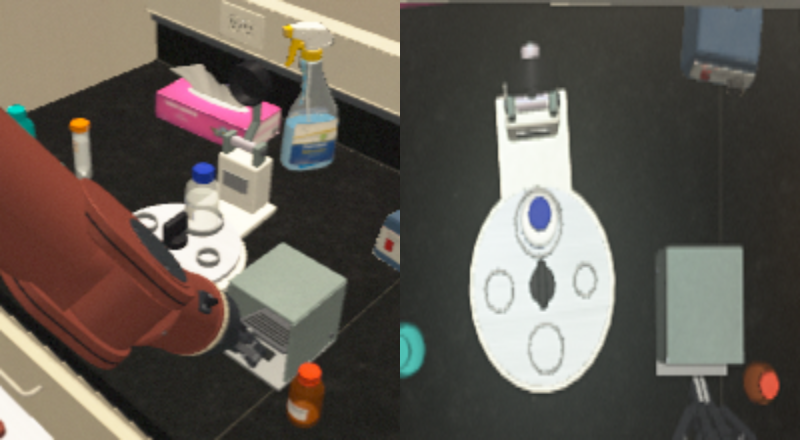

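The pedal edge is back at 47 mm and the sealing arm is upright. The bottle stands in the slot, the tubes and small bottle are undisturbed, and the gripper is free in front of the hood. Handing in.

```bash
python3 -c "
from workcell import bot
print(bot.finish_job())"
```

```text
the job is handed in; nothing more can be done
None
```

The job is handed in: the larger bottle stands upright in the widest slot at the loading point, the pedal was held at its stop for over a second with the bell over the cap and let fully up again, and the tubes and small bottle were not disturbed; no verdict came back.

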